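# Tap the wedge tight in a wedge clamp

## Task

Clamp the steel block in the wedge clamp: set it down in the gap between the sliding jaw and the stop, then take the mallet by its handle and drive the brass wedge in with several light taps on its thick end, drawing the mallet clear between taps, until a firm tap no longer advances it and the block is held tight. Do not pound the wedge or push it by hand, and leave the dial gauge and the orange block alone. Finish with the mallet lying flat on the bench, clear of the clamp.

Things in the scene. Friction and masses are not known exactly. Their poses are not given: they have to be found in the camera images.
- clamp: Wedge clamp fixed to the bench; from the robot outwards: dark back rail, brass wedge, sliding steel jaw, dark stop. Origin on the bench; x away from the robot, y along the wedge, z up. Plate 10 mm thick, x -72 to 64, y -44 to 52 mm, a tongue under the wedge to y 84. Rail x -70 to -48, y -41 to 25, top at z 34. A blue vice, 81 mm high, stands between it and the robot.
- nest (a point): Where the block's underside centre goes: on the plate's top (z 10 mm) in the gap between jaw (28 mm high, 36 long in y) and stop (26 high, 34 long); axes as the clamp's. The block's 45 mm go along y, so its ends stay free for the fingers. The gap begins 11.75 mm on the near side (-x) of this point and is 23.5 to 29.5 mm wide: how the stop is set is not known.
- jaw: Sliding steel jaw. Pushed by the wedge it slides 0 to 12 mm along the clamp's +x; its back face has the wedge's taper. When it is right back its origin is 10 mm above the clamp's, axes the same, and its front face lies at x = -10 mm.
- block: Ground steel block with two small holes, 20 (x) by 45 (y) by 20 mm (z), 0.14 kg, lying on the bench at first. Origin at the centre of its underside, z up. Grasp it across its 45 mm length.
- wedge: Brass wedge, 0.35 kg, 116 mm long along its -y, 30 high, 32 wide at the thick end (1 in 6), 12 at the thin end; loose in its slot, thin end in. Origin at the foot of the thick end, in its middle. Slides freely (1 to 3 N) for 22 to 70 mm, then bites: 6 to 12 N more per mm. Tight when taps of about 15 N no longer move it; stays so when the mallet is drawn off. Over 25 N damages it.
- wedge_tail (a point): Centre of the wedge's thick end face (32 mm wide, 30 mm high), 25 mm above the bench: tap here, towards the wedge's -y (into the clamp). Axes as the wedge's. This end always stays at least 12 mm clear of the rail's end.
- hammer: Small stubby mallet, 0.3 kg, lying on the bench. Origin at the centre of its head, 13 mm above the bench as it lies. The head lies along its y, with a round orange face, 26 mm across, at y = +38 and at y = -38 mm. The wooden handle runs along -x to x = -118 mm; z is up as it lies.
- hammer_grip (a point): Place to take the mallet: on the handle's axis, 58 mm behind the head's centre, 13 mm above the bench as it lies. The handle is 20 mm wide (y) and 22 mm high from 29 to 88 mm behind the head's centre, 24 by 26 mm from there to its end. Grip hard, 40 N or more, or it twists under the taps.
- gauge: Dial gauge lying on its back, 107 x 60 x 22 mm, a bystander. Origin at its underside. The tall key tester beyond it, on the right of the bench, is an obstacle about 0.6 m high (its front deck 0.2 m).
- sample: Orange fixture block, 30 x 40 x 22 mm, a bystander. Origin at the centre of its underside.
Mind the look-alikes: they are no part of the job. What is shaped like the block but green or purple is not meant.

How it is judged (in metres and radians):
On the way, in this order (a step that is already met when the one before it is completed fails the run):
1. the block stands in the gap between jaw and stop, let go (z of block in the frame of nest between -0.003 and 0.003 m and x of block in the frame of nest between -0.009 and 0.009 m and y of block in the frame of nest between -0.01 and 0.01 m and contact force between the fingers and block below 0.05 N), for 0.2 s.
2. the mallet, held in the gripper, touches the wedge (contact force between the fingers and hammer above 0.5 N and contact force between hammer and wedge above 0.3 N).
3. the wedge has been tapped part of the way, is not tight yet, and the mallet is drawn at least 3 mm clear of it (contact force between the fingers and hammer above 0.5 N and y of hammer in the frame of wedge_tail above 0.041 m and distance of wedge from where it was at the start of the episode above 0.003 m and contact force between jaw and block below 5 N), for 0.05 s.
4. the mallet is drawn clear and the wedge holds the block tight by itself (contact force between the fingers and hammer above 0.5 N and y of hammer in the frame of wedge_tail above 0.041 m and contact force between jaw and block above 25 N), for 0.2 s.
At the end, for the whole second after the job is handed in: The block stands in the gap (within 3 mm of the plate, 9 mm in x and 10 mm in y of the nest point), the wedge alone presses the jaw on it with over 25 N, and the mallet lies still on the bench (head centre below 20 mm), not touching clamp or wedge (z of block in the frame of nest between -0.003 and 0.003 m and x of block in the frame of nest between -0.009 and 0.009 m and y of block in the frame of nest between -0.01 and 0.01 m and contact force between jaw and block above 25 N and height (world z) of hammer below 0.02 m and linear speed of hammer below 0.02 m/s and contact force between hammer and clamp below 0.05 N and contact force between hammer and wedge below 0.05 N).
It fails at once if the mallet loads the wedge with more than 25 N (contact force between hammer and wedge above 25 N).
It fails at once if the wedge is pushed by hand (more than 2 N from fingers or arm) (contact force between any of the fingers, the arm and wedge above 2 N).
It fails at once if the dial gauge or the orange block is moved more than 20 mm (distance of any of gauge, sample from where it was at the start of the episode above 0.02 m).
It also fails if it takes over 70 s, if anything falls off the work surface, if the arm or the gripper's body presses on something with over 40 N, if the wrist force passes 120 N, or if a joint passes its speed limit or range.

## Robot

A 6-joint arm with a two-finger parallel gripper is mounted at the origin on a cart in front of the work surface, level with it; the furniture and walls round the work are solid. World frame = base frame: x ahead of the robot, y to its left, z up, the work surface at z = 0. Lengths are in m, angles in degrees, forces in N, time in s.
With the tool pointing down it reaches from about 0.35 to 0.875 m from the base axis. Payload 4.2 kg.
Tool frame: the origin (TCP) lies on the centre line of the jaws, within the pads' length; the fingertips stand 11 mm ahead of it and the grasp point (between the pads) lies 8 mm behind it; z points along the fingers, y is the line along which they close (so a half turn about z gives the same grasp; the last joint's range is limited). The gripper opens to 87 mm and grips with 3 to 60 N. Pads are 19 mm wide; open, the fingers measure 117 mm over their backs; the gripper's body (75 mm by 190 mm) begins 51 mm behind the grasp point.
Start: joints at [-54.683, 22.042, 0.453, 0, -68.411, -14.817], TCP at [0.219, -0.585, 0.195] pointing down, gripper open.
Joint ranges: [-179.83, 179.83], [-69.29, 118.12], [-61.27, 80.66], [-181.25, 117.63], [-171.15, -9.14], [-177.46, 177.46]. Speed limits (degrees/s): [159.86, 159.86, 180, 180, 180, 180].

## Interface

Orientations are given as a 3x3 rotation matrix whose columns are the frame's x, y, z axes.
In Python, from station import r gives the robot as it stands.
- The arm moves only by the tool servo_tool, never from a script. Its argument "commands" is a list that holds one entry, the list of rows, each a list of 7 numbers: the closure, from 0 (fully open) to 1 (shut), then the shift along the tool's x, y, z in mm, then the turn, a rotation vector about the tool's x, y, z in rad. In form: [[[claw, x, y, z, ax, ay, az], ...]]. A call has exactly 5 rows; each row is the pose to reach, as a shift and turn from the pose commanded when the call began, along the tool's axes at that moment; what a row does not reach only later rows make up. A row lasts 1/10 s, in which the tool goes at most 50 mm and 8.59 degrees, less where a joint would pass 70% of its speed; a pose out of reach is approached as far as the arm can. A call with a gripper value outside its range is refused whole. The fingers move at their own pace and stop on an object; the grip force is fixed at half the most. Time passes only in rows, so rows that repeat a pose let the fingers close, or fill a call up. It gives the time, the measured TCP pose, the force, the opening and the grip force at its end, in the units of the state.
- r.sense(): the state, without advancing time (a new reading comes with each control period).
- r.capture(name): name is "scene" or "top"; returns a dict with "pixels" (400x640x3 uint8, red, green, blue), "camera_matrix" (3x3 intrinsics, pixels), "dist" ([k1, k2, p1, p2, k3] as OpenCV has them; the pictures are not rectified), "R" (3x3) and "t" (3): a world point X has camera coordinates R X + t. Camera axes: x right, y down, z forward; pixel columns grow to the right and rows downward; lengths in m; the calibration is good to about 2 mm. A picture is of the moment at which its call begins. There is no depth.
- r.finish_job(): hands the job in; it is judged then, once.
The state is a dict: "time_s": time; "joints": joint angles; "joint_velocities": joint speeds; "effort": joint torques, N m; "tcp_pos": TCP position; "ee_rot": TCP orientation; "wrist_force": force on the tool from outside, world axes, zero at the start; "moment": the same for the moment, N m; "gripper_width": opening from 0.0 (shut) to 1.0 (fully open); "gripper_force": force on a finger pad.
Only numpy, scipy, OpenCV 4.12 (cv2) and the standard library are available. Lean on these libraries where they do the work, as an engineer would, in place of code of your own. Each camera call takes 0.05 s, during which the arm holds its last target. There are 200 camera calls.

## Working session

There is one attempt and no reset: what is moved stays moved. The work goes in short steps, Python scripts to look and compute and a tool call to move; the robot and the scene stay as the last step left them, time stands still between calls to the robot, and variables do not carry over. Pictures are saved under pics/ and viewed, at most 10 in all, crops included, and the job is handed in when it is done.

Besides the shell and the picture viewer there is one more tool, called after "Call:" in YAML: its name, and indented under it one key for each argument. servo_tool: Moves the arm, as the interface text tells. Its arguments: {"type":"object","properties":{"commands":{"type":"array","items":{"type":"array","items":{"type":"array","items":{"type":"number"}}}}},"required":["commands"]}

```bash
mkdir -p pics; ls; python3 - <<'E'
from station import r
import cv2,pickle
for n in("scene","top"):
    c=r.capture(n);pickle.dump(c,open(n+".pkl","wb"));cv2.imwrite(f"pics/{n}0.png",c["pixels"][:,:,::-1])
    print(n,c["camera_matrix"],c["dist"],c["R"],c["t"])
s=r.sense();print(s)
E
```

```text
pics
scene [[480.79658317   0.         326.91620916]
 [  0.         480.79658317 205.48733118]
 [  0.           0.           1.        ]] [-0.14646878  0.          0.          0.          0.        ] [[ 0.51351741 -0.85795009  0.0148832 ]
 [-0.39093574 -0.24936038 -0.88599585]
 [ 0.7638515   0.44915592 -0.46345425]] [-0.31254168  0.22129642  0.74153635]
top [[366.18563883   0.         318.15665938]
 [  0.         366.18563883 200.81599109]
 [  0.           0.           1.        ]] [-0.02377702  0.          0.          0.          0.        ] [[-0.02800998 -0.99950825 -0.01409637]
 [-0.99680718  0.02898358 -0.07440021]
 [ 0.07477219  0.01196742 -0.99712883]] [-0.03877696  0.54955428  0.98416424]
{'time_s': 0.1, 'joints': array([-5.46848792e+01,  2.20876823e+01,  3.87774589e-01, -2.63871213e-02,
       -6.84119742e+01, -1.48160012e+01]), 'joint_velocities': array([-0.03779304, -0.10469149,  0.10138602,  0.09362105, -0.08098994,
        0.02580601]), 'effort': array([-1.80108409e-04, -3.91689384e+01,  1.87933946e+01,  4.23189148e+00,
        1.34513166e-02, -7.47945160e-05]), 'tcp_pos': array([ 0.21867383, -0.58485991,  0.19445344]), 'ee_rot': array([[-9.36737009e-01, -3.50033096e-01, -7.79351525e-04],
       [-3.50033953e-01,  9.36735204e-01,  1.84090225e-03],
       [ 8.56692959e-05,  1.99724076e-03, -9.99998002e-01]]), 'wrist_force': array([-0.08132611, -0.20150393,  0.80784858]), 'moment': array([ 0.0209689 , -0.01570294,  0.01190045]), 'gripper_force': 0.0, 'gripper_width': 1.0056285202175503}
```

View pics/scene0.png

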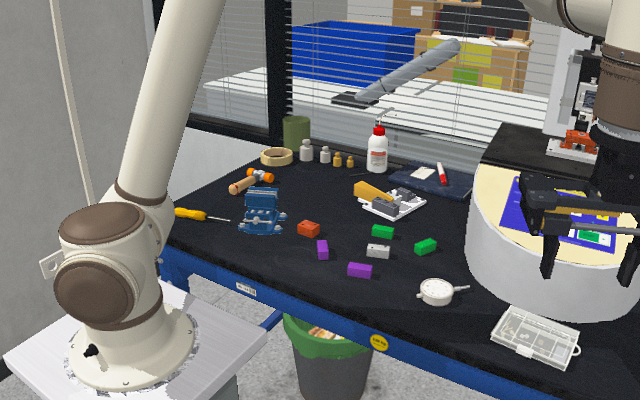

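View pics/top0.png

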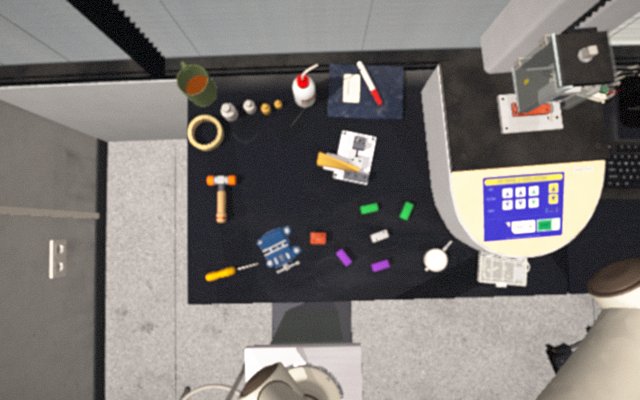

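The top view shows the clamp at about (352,158), with the wedge's thick end at (318,158). The mallet head is at (221,181) and its handle runs to (221,220). There are five block-shaped candidates: grey at (379,236), green at (370,209) and (406,211), purple at (344,257) and (380,266). Grey fits "ground steel". An enlarged crop will confirm it.

```bash
cat > h.py <<'E'
import numpy as np,cv2,pickle
from station import r
def look(n): 
    c=r.capture(n); pickle.dump(c,open(n+".pkl","wb")); return c
def load(n): return pickle.load(open(n+".pkl","rb"))
def px2w(c,uv,z):
    p=cv2.undistortPoints(np.array(uv,float).reshape(-1,1,2),c["camera_matrix"],c["dist"])[:,0]
    d=np.c_[p,np.ones(len(p))]@c["R"]; o=-c["R"].T@c["t"]
    return o+d*((z-o[2])/d[:,2])[:,None]
def w2px(c,X):
    return cv2.projectPoints(np.array(X,float).reshape(-1,1,3),cv2.Rodrigues(c["R"])[0],c["t"],c["camera_matrix"],c["dist"])[0][:,0]
def crop(c,x0,y0,w,h,s): return cv2.resize(c["pixels"][y0:y0+h,x0:x0+w,::-1],None,fx=s,fy=s,interpolation=cv2.INTER_CUBIC)
E
python3 - <<'E'
from h import *
c=load("top")
a=crop(c,308,122,80,66,5); b=crop(c,340,196,80,66,5); d=crop(c,190,166,80,66,5)
s=load("scene"); e=crop(s,345,170,80,54,5)
e=np.vstack([e,np.zeros((60,400,3),np.uint8)])
cv2.imwrite("pics/m.png",cv2.resize(np.vstack([np.hstack([a,b]),np.hstack([d,e])]),(720,594)))
E
```

```text
(no output)
```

View pics/m.png

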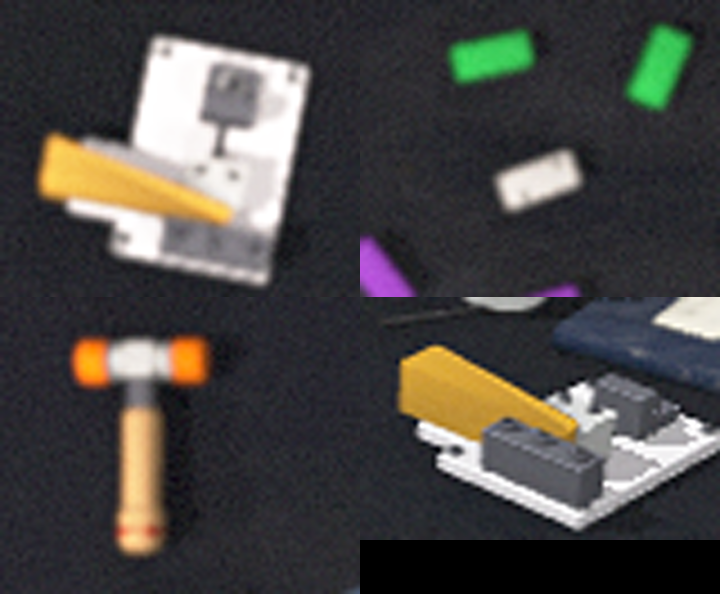

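The crop confirms the grey-white block with two small holes at about (379.6,236.2) as the steel one, since the others are green or purple. The plate's corners, the wedge and the mallet (head left to right, handle towards the robot) are clearly visible. Next I measure poses.

```bash
cat >> h.py <<'E'
def pose2(p): 
    a=p[2];return np.array([[np.cos(a),-np.sin(a)],[np.sin(a),np.cos(a)]]),p[:2]
def fit_corners(c,uv,loc,z,p0):
    from scipy.optimize import least_squares
    loc=np.array(loc,float)
    def f(p):
        R,t=pose2(p);return (w2px(c,np.c_[loc@R.T+t,np.full(len(loc),z)])-uv).ravel()
    s=least_squares(f,p0);return s.x,s.fun
E
python3 - <<'E'
from h import *
c=load("top")
uv=np.array([[155,36],[309,65],[268,283],[110,255]])/4.5+[308,122]-.4
p,res=fit_corners(c,uv,[[.064,.052],[.064,-.044],[-.072,-.044],[-.072,.052]],.01,[.55,-.1,-.2])
print("clamp",p.round(4),np.degrees(p[2]),res.round(2)); np.save("clamp.npy",p)
R,t=pose2(p);print("nest",t+R@[0.00175,0])
# wedge thick end top edge at z=.04: crop (50,136),(38,195)
e=px2w(c,np.array([[50,136],[38,195]])/4.5+[308,122]-.4,.04);print("wedge end clamp fr",((e[:,:2]-t)@R).round(4),e.mean(0).round(4))
# stop top edge near: crop (203,118)-(255,128) z=.036?
e=px2w(c,np.array([[201,117],[255,127]])/4.5+[308,122]-.4,.026);print("stop face",((e[:,:2]-t)@R).round(4))
hsv=cv2.cvtColor(c["pixels"],cv2.COLOR_RGB2HSV)
roi=np.zeros((400,640),np.uint8);roi[224:248,366:394]=1
m=((hsv[...,2]>100)&(hsv[...,1]<60)).astype(np.uint8)*roi
pts=cv2.findNonZero(m).astype(np.float32);print(len(pts),cv2.minAreaRect(pts))
from scipy.optimize import minimize
yy,xx=np.mgrid[220:252,362:398];img=c["pixels"][220:252,362:398].mean(2)/200.
S=8
def sil(p):
    R,t=pose2(p);q=np.array([[a,b]for a in(-.01,.01)for b in(-.0225,.0225)])@R.T+t
    P=np.vstack([np.c_[q,np.full(4,z)]for z in(0,.02)])
    u=(w2px(c,P)-[362,220]+.5)*S
    M=np.zeros((32*S,36*S),np.uint8);cv2.fillConvexPoly(M,cv2.convexHull(u.astype(np.float32)).astype(int),255)
    return cv2.GaussianBlur(cv2.resize(M,(36,32),interpolation=cv2.INTER_AREA),(0,0),.7)/255.
w=px2w(c,[[379.6,236.2]],.015)[0]
f=lambda p:((sil(p)-np.clip(img-.15,0,1)/.85)**2).sum()
b=min((minimize(f,[w[0],w[1],a],method="Nelder-Mead",options=dict(initial_simplex=[[w[0],w[1],a],[w[0]+.004,w[1],a],[w[0],w[1]+.004,a],[w[0],w[1],a+.2]]))for a in(0,.3,-.3,.6,-.6)),key=lambda s:s.fun)
print("block",b.x.round(4),np.degrees(b.x[2]),b.fun)
# hammer: face orange ends, handle
uh=np.array([[73,362],[209,361],[140,553],[140,410]])/4.5+[190,166-66]-.4  # crop d starts at display y=297 -> 66px
print("hammer",px2w(c,uh,.013).round(4))
print("gauge,sample",px2w(c,[[435,260],[318,238]],.02).round(3))
E
```

```text
clamp [ 0.6718 -0.1637 -0.2229] -12.77245927252075 [ 0.05  0.71 -0.55  0.68 -0.33 -0.49  0.83 -0.86]
nest [ 0.67351708 -0.1641044 ]
wedge end clamp fr [[-0.0148  0.1031]
 [-0.0515  0.1032]] [ 0.6622 -0.0558  0.04  ]
stop face [[ 0.0172  0.0153]
 [ 0.0175 -0.0182]]
170 ((379.1712341308594, 235.623291015625), (9.24625015258789, 18.375459671020508), 69.44395446777344)
block [ 0.4483 -0.2188  0.3253] 18.636151671828262 10.550872741253364
hammer [[0.616  0.2577 0.013 ]
 [0.6141 0.1728 0.013 ]
 [0.4965 0.2167 0.013 ]
 [0.5848 0.216  0.013 ]]
gauge,sample [[ 0.378 -0.366  0.02 ]
 [ 0.447 -0.051  0.02 ]]
```

```bash
cat >> h.py <<'E'
from scipy.spatial.transform import Rotation
def to(*tgts):
    "each target: x,y,z(m), yaw of tool y axis (deg from world y) -> shift mm and rotvec from the present pose"
    s=r.sense(); R0=s["ee_rot"]
    for x,y,z,a in tgts:
        a=np.radians(a);c,n=np.cos(a),np.sin(a)
        Rt=np.array([[-c,-n,0],[-n,c,0],[0,0,-1.]])
        print((R0.T@(np.array([x,y,z])-s["tcp_pos"])*1e3).round(1),Rotation.from_matrix(R0.T@Rt).as_rotvec().round(3))
    print(s["time_s"],s["tcp_pos"].round(4),s["wrist_force"].round(1),round(float(s["gripper_width"]),3),s["gripper_force"])
E
python3 -c "
from h import *
to((.25,-.38,.195,20),(.448,-.219,.10,18.6))"
```

```text
[-101.1  180.9   -0.2] [ 0.002 -0.     0.009]
[-342.9  262.3   94.9] [ 0.002 -0.     0.033]
0.1 [ 0.2187 -0.5849  0.1945] [-0.1 -0.2  0.8] 1.006 0.0
```

Call:
servo_tool:
  commands:
    - [[0.3,-20,36,0,0,0,0],[0.3,-45,80,0,0,0,0],[0.3,-72,125,0,0,0,0],[0.3,-95,165,0,0,0,0],[0.3,-130,180,0,0,0,0]]

```text
time_s: 0.6
tcp_pos: [0.2755, -0.3678, 0.1952]
ee_rot: [[-0.937, -0.349, -0.001], [-0.349, 0.937, 0.002], [0.0, 0.002, -1.0]]
wrist_force: [1.1, -0.7, 0.3]
gripper_width: 0.714
gripper_force: 0.0
```

Call:
servo_tool:
  commands:
    - [[0.3,-40,12,0,0,0,0.03],[0.3,-80,28,15,0,0,0.03],[0.3,-125,48,35,0,0,0.03],[0.3,-170,65,60,0,0,0.03],[0.3,-200,78,80,0,0,0.03]]

```text
time_s: 1.1
tcp_pos: [0.4391, -0.2265, 0.1148]
ee_rot: [[-0.946, -0.323, 0.001], [-0.323, 0.946, -0.0], [-0.001, -0.0, -1.0]]
wrist_force: [0.6, -1.3, 0.5]
gripper_width: 0.701
gripper_force: 0.0
```

```bash
python3 - <<'E'
from h import *
b=(.4483,-.2188)
to((*b,.10,18.6),(*b,.014,18.6))
c=look("scene");t=look("top")
for n,c in(("scene",c),("top",t)):
    for p in[(*b,.02)]:print(n,w2px(c,[p]).round(1))
a=crop(load("scene"),320,200,110,80,6)
cv2.imwrite("pics/a1.png",a)
E
```

```text
[-11.2   4.3  14.9] [-0.     0.001  0.004]
[-11.1   4.4 100.9] [-0.     0.001  0.004]
1.1 [ 0.4391 -0.2265  0.1148] [ 0.6 -1.3  0.5] 0.701 0.0
scene [[378.8 246.2]]
top [[379.6 235.7]]
```

View pics/a1.png

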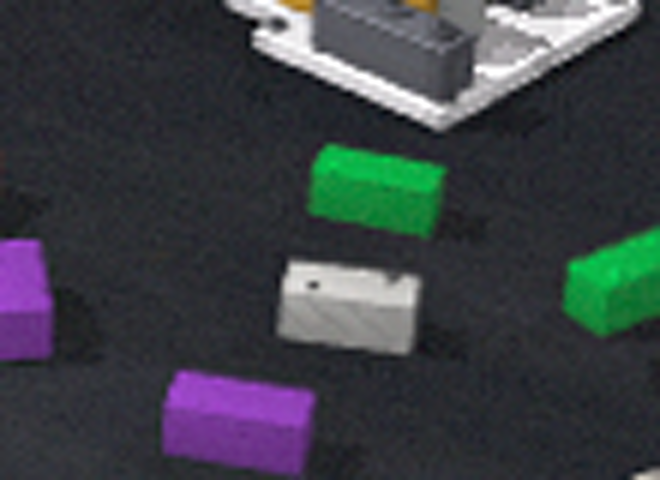

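The grey block's top centre is at (378.7,246.3) in the scene view, against (378.8,246.2) predicted. The estimate holds, so I descend.

Call:
servo_tool:
  commands:
    - [[0.3,-11,4.4,20,0,0,0.004],[0.3,-11,4.4,50,0,0,0.004],[0.3,-11,4.4,80,0,0,0.004],[0.3,-11,4.4,100,0,0,0.004],[0.3,-11,4.4,101,0,0,0.004]]

```text
time_s: 1.7
tcp_pos: [0.444, -0.2204, 0.0122]
ee_rot: [[-0.948, -0.317, -0.006], [-0.317, 0.948, 0.001], [0.006, 0.003, -1.0]]
wrist_force: [-0.6, 0.5, 0.1]
gripper_width: 0.699
gripper_force: 0.0
```

Call:
servo_tool:
  commands:
    - [[0.7,0,0,0,0,0,0],[0.7,0,0,0,0,0,0],[0.7,0,0,0,0,0,0],[0.7,0,0,0,0,0,0],[0.7,0,0,0,0,0,0]]

```text
time_s: 2.2
tcp_pos: [0.447, -0.2205, 0.0151]
ee_rot: [[-0.948, -0.318, 0.001], [-0.318, 0.948, -0.0], [-0.001, -0.001, -1.0]]
wrist_force: [0.2, 0.2, -0.7]
gripper_width: 0.347
gripper_force: 0.0
```

```bash
python3 - <<'E'
from h import *
p=np.load("clamp.npy");R,t=pose2(p);n=t+R@[.00275,0]
print(n)
to((.46,-.21,.10,18.6),(*n,.10,-12.8),(*n,.026,-12.8))
E
```

```text
[ 0.67449234 -0.16432548]
[-15.8   5.8 -84.9] [-0.001  0.001 -0.001]
[-233.7  -19.2  -84.6] [-0.     0.001  0.547]
[-233.6  -19.1  -10.6] [-0.     0.001  0.547]
2.2 [ 0.447  -0.2205  0.0151] [ 0.2  0.2 -0.7] 0.347 0.0
```

```bash
python3 - <<'E'
from h import *
c=look("scene");look("top")
print(r.sense()["gripper_width"])
cv2.imwrite("pics/a2.png",np.hstack([crop(c,330,190,100,100,4),crop(load("top"),345,200,70,70,40/7)]))
E
```

```text
0.31615585548352604
```

View pics/a2.png

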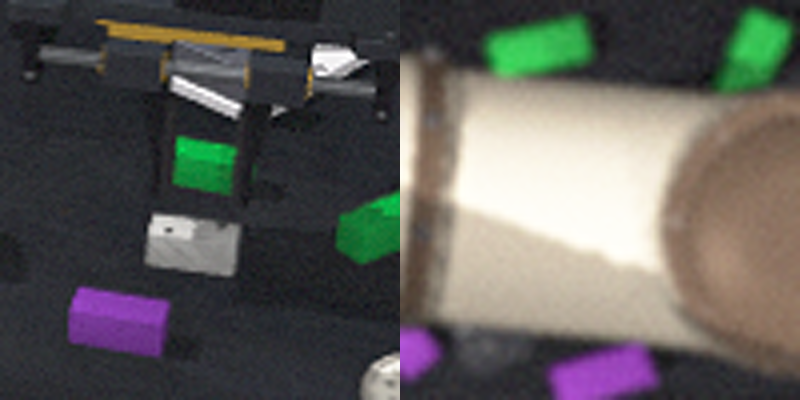

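```bash
python3 - <<'E'
from h import *
c=load("scene");s=r.sense();R,t=s["ee_rot"],s["tcp_pos"]
print(t)
for y in(-.030,-.014,.014,.030):
  for x in(-.0095,.0095):
    for z in (.011,-.06): print(y,x,z,((w2px(c,[t+R@[x,y,z]])-[330,190])*4).round(0))
b=np.array([.4483,-.2188]);Rb,_=pose2([0,0,.325])
for q in[(-.01,-.0225),(-.01,.0225),(.01,-.0225),(.01,.0225)]:print(q,((w2px(c,[[*(b+Rb@q),.02]])-[330,190])*4).round(0),((w2px(c,[[*(b+Rb@q),.0]])-[330,190])*4).round(0))
E
```

```text
[ 0.44678599 -0.22047054  0.01478715]
-0.03 -0.0095 0.011 [[255. 251.]]
-0.03 -0.0095 -0.06 [[267. 131.]]
-0.03 0.0095 0.011 [[251. 271.]]
-0.03 0.0095 -0.06 [[263. 150.]]
-0.014 -0.0095 0.011 [[224. 247.]]
-0.014 -0.0095 -0.06 [[234. 128.]]
-0.014 0.0095 0.011 [[220. 267.]]
-0.014 0.0095 -0.06 [[230. 146.]]
0.014 -0.0095 0.011 [[170. 240.]]
0.014 -0.0095 -0.06 [[179. 121.]]
0.014 0.0095 0.011 [[165. 260.]]
0.014 0.0095 -0.06 [[174. 139.]]
0.03 -0.0095 0.011 [[140. 237.]]
0.03 -0.0095 -0.06 [[147. 117.]]
0.03 0.0095 0.011 [[134. 256.]]
0.03 0.0095 -0.06 [[142. 136.]]
(-0.01, -0.0225) [[237. 241.]] [[234. 274.]]
(-0.01, 0.0225) [[149. 230.]] [[147. 263.]]
(0.01, -0.0225) [[241. 220.]] [[238. 253.]]
(0.01, 0.0225) [[154. 209.]] [[152. 242.]]
```

```bash
python3 - <<'E'
from h import *
c=load("scene")
R=np.array([[-.9367,-.35,0],[-.35,.9367,0],[0,0,-1]]);t=np.array([.2187,-.5849,.1945])
for y in(.0435,.0585,-.0435):
  for x in (-.0095,.0095):print(y,x,w2px(c,[t+R@[x,y,.011]]).round(0))
s=r.sense();print(s["joints"].round(3),s["tcp_pos"].round(4),s["ee_rot"].round(3),s["wrist_force"])
c2=look("scene");cv2.imwrite("pics/a3.png",c2["pixels"][100:400,250:,::-1].repeat(2,0).repeat(2,1)[:600,:780])
d=cv2.absdiff(c2["pixels"],c["pixels"]);print(d.mean())
E
```

```text
0.0435 -0.0095 [[539. 294.]]
0.0435 0.0095 [[542. 304.]]
0.0585 -0.0095 [[527. 293.]]
0.0585 0.0095 [[530. 303.]]
-0.0435 -0.0095 [[606. 301.]]
-0.0435 0.0095 [[611. 310.]]
[ -7.557  22.364 -30.141   0.    -37.458 -63.888] [ 0.4468 -0.2205  0.0148] [[-0.948 -0.318  0.001]
 [-0.318  0.948 -0.   ]
 [-0.001 -0.    -1.   ]] [-0.40799334  0.93820634 -0.12093445]
2.573583333333333
```

View pics/a3.png

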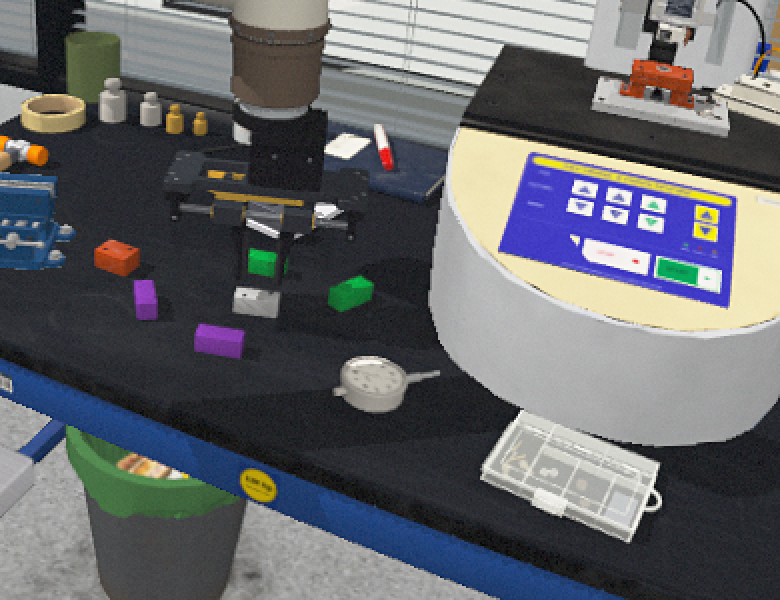

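```bash
python3 - <<'E'
from h import *
c=load("scene");i0=cv2.imread("pics/scene0.png")
g=lambda im:(255*(im/255.)**.4).astype(np.uint8)
def mk(im,x0,y0,w,h,s,t,R,ys):
    o=g(cv2.resize(im[y0:y0+h,x0:x0+w],None,fx=s,fy=s,interpolation=cv2.INTER_CUBIC))
    for y in ys:
        for x in(-.0095,.0095):
            for z,col in((.011,(0,0,255)),(-.03,(0,255,255))):
                p=((w2px(c,[t+R@[x,y,z]])[0]-[x0,y0]+.5)*s).astype(int);cv2.circle(o,tuple(map(int,p)),3,col,-1)
    return o
R=np.array([[-.9367,-.35,0],[-.35,.9367,0],[0,0,-1]]);t=np.array([.2187,-.5849,.1945])
s=r.sense()
a=mk(i0,515,200,115,130,4,t,R,(.0435,.0585,-.0435,-.0585))
b=mk(c["pixels"][:,:,::-1],345,190,65,100,5.2,s["tcp_pos"],s["ee_rot"],(.0137,.0287,-.0137,-.0287))
cv2.imwrite("pics/a4.png",np.hstack([a,b]))
E
```

```text
(no output)
```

View pics/a4.png

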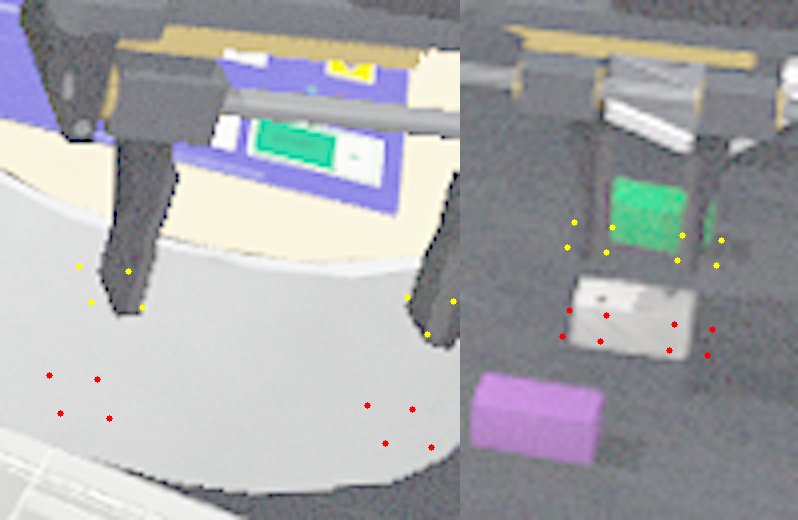

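The block was missed: the fingertips appear about 25–30 mm above where the reported TCP puts them, over the block's top and not round it. I open and probe downward gently, watching the force.

Call:
servo_tool:
  commands:
    - [[0.3,0,0,0,0,0,0],[0.3,0,0,0,0,0,0],[0.3,0,0,0,0,0,0],[0.3,0,0,3,0,0,0],[0.3,0,0,6,0,0,0]]

```text
time_s: 2.85
tcp_pos: [0.4466, -0.2204, 0.0082]
ee_rot: [[-0.948, -0.318, 0.0], [-0.318, 0.948, 0.0], [-0.0, 0.0, -1.0]]
wrist_force: [-0.5, 0.1, -0.5]
gripper_width: 0.657
gripper_force: 0.0
```

```bash
python3 - <<'E'
from h import *
to((.4483,-.2188,.0,18.6))
E
```

```text
[-2.1  1.   8.2] [ 0.     0.    -0.001]
2.85 [ 0.4466 -0.2204  0.0082] [-0.5  0.1 -0.5] 0.657 0.0
```

Call:
servo_tool:
  commands:
    - [[0.3,-1,1,3,0,0,0],[0.3,-1,1,5,0,0,0],[0.3,-1,1,7,0,0,0],[0.3,-1,1,8,0,0,0],[0.3,-1,1,8,0,0,0]]

```text
time_s: 3.35
tcp_pos: [0.4472, -0.2192, 0.0003]
ee_rot: [[-0.948, -0.318, -0.0], [-0.318, 0.948, 0.0], [0.0, 0.0, -1.0]]
wrist_force: [-0.7, -0.4, 0.0]
gripper_width: 0.695
gripper_force: 0.0
```

```bash
python3 - <<'E'
from h import *
to((.4483,-.2188,.0,18.6))
c=look("scene")
g=lambda im:(255*(im/255.)**.4).astype(np.uint8)
cv2.imwrite("pics/a5.png",g(crop(c,335,190,85,85,7)))
E
```

```text
[-1.2  0.   0.3] [ 0.    -0.    -0.001]
3.35 [ 4.472e-01 -2.192e-01  3.000e-04] [-0.7 -0.4  0. ] 0.695 0.0
```

View pics/a5.png

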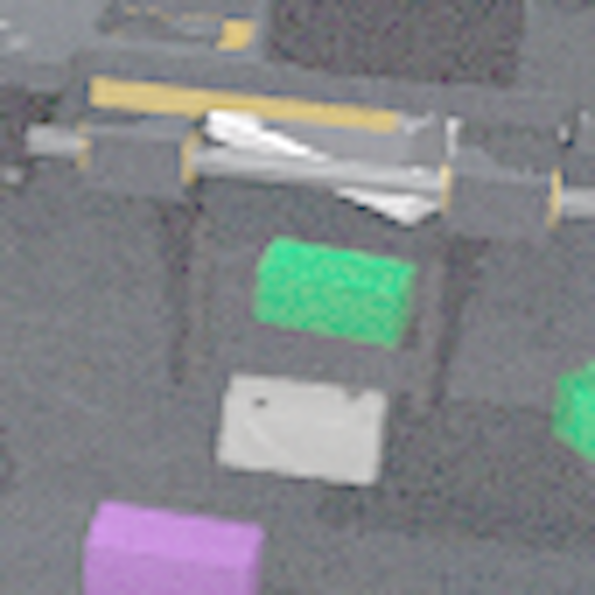

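The tips are level with the block's top at a TCP reading of 0, so real height is about the reading plus 31 mm. They straddle the block correctly in plan. I keep probing down.

Call:
servo_tool:
  commands:
    - [[0.3,-1,0,4,0,0,0],[0.3,-1,0,8,0,0,0],[0.3,-1,0,11,0,0,0],[0.3,-1,0,13,0,0,0],[0.3,-1,0,14,0,0,0]]

```text
time_s: 3.9
tcp_pos: [0.448, -0.2188, -0.0139]
ee_rot: [[-0.948, -0.318, -0.001], [-0.318, 0.948, 0.0], [0.001, 0.0, -1.0]]
wrist_force: [0.2, -0.2, -0.3]
gripper_width: 0.7
gripper_force: 0.0
```

Call:
servo_tool:
  commands:
    - [[0.5,0,0,0,0,0,0],[0.6,0,0,0,0,0,0],[0.6,0,0,0,0,0,0],[0.6,0,0,0,0,0,0],[0.6,0,0,0,0,0,0]]

```text
time_s: 4.4
tcp_pos: [0.4482, -0.2188, -0.0135]
ee_rot: [[-0.948, -0.318, 0.0], [-0.318, 0.948, 0.0], [-0.0, -0.0, -1.0]]
wrist_force: [-0.8, 0.7, 1.8]
gripper_width: 0.514
gripper_force: 30.0
```

Gripped: the opening of 44.7 mm matches the block and the pad force is 30 N. I lift and carry it.

Call:
servo_tool:
  commands:
    - [[0.6,0,0,-15,0,0,0],[0.6,0,0,-35,0,0,0],[0.6,-10,0,-55,0,0,0.03],[0.6,-35,-2,-70,0,0,0.13],[0.6,-70,-4,-75,0,0,0.25]]

```text
time_s: 4.9
tcp_pos: [0.5162, -0.2006, 0.0633]
ee_rot: [[-0.998, -0.068, 0.002], [-0.068, 0.998, -0.0], [-0.002, -0.0, -1.0]]
wrist_force: [0.5, -0.0, -1.5]
gripper_width: 0.513
gripper_force: 30.0
```

```bash
python3 - <<'E'
from h import *
to((.6745,-.1643,.06,-12.8))
E
```

```text
[-160.4   25.4    3.6] [0.    0.002 0.291]
4.9 [ 0.5162 -0.2006  0.0633] [ 0.5 -0.  -1.5] 0.513 29.992179572582245
```

Call:
servo_tool:
  commands:
    - [[0.6,-35,6,1,0,0,0.08],[0.6,-75,12,2,0,0,0.17],[0.6,-115,19,3,0,0,0.27],[0.6,-150,24,3,0,0,0.291],[0.6,-160,25,3,0,0,0.291]]

```text
time_s: 5.4
tcp_pos: [0.6765, -0.1626, 0.0572]
ee_rot: [[-0.977, 0.214, 0.001], [0.214, 0.977, -0.0], [-0.001, 0.0, -1.0]]
wrist_force: [-1.0, 0.5, -2.3]
gripper_width: 0.511
gripper_force: 30.0
```

```bash
python3 - <<'E'
from h import *
to((.6745,-.1643,.02,-12.8),(.6745,-.1643,-.003,-12.8))
c=look("scene");s=r.sense();t=s["tcp_pos"]
p=np.load("clamp.npy");R,o=pose2(p)
g=lambda im:(255*(im/255.)**.6).astype(np.uint8)
im=g(crop(c,340,140,100,85,7)); 
def dot(X,col):
    q=((w2px(c,[X])[0]-[340,140]+.5)*7).astype(int);cv2.circle(im,tuple(map(int,q)),2,col,-1)
zb=t[2]+.0135
for x in(-.01,.01):
  for y in(-.0225,.0225):
    for z in(zb,zb+.02):dot([*(t[:2]+R@[x,y]),z],(0,0,255))
for x,y,z in[(.064,-.044,.01),(-.072,-.044,.01),(.064,.052,.01),(-.01,.018,.038),(-.01,-.018,.038),(-.048,-.041,.034),(-.07,-.041,.034),(-.07,.025,.034)]:dot([*(o+R@[x,y]),z],(0,255,0))
for g_ in(.0135,.0195):
  for y in(-.017,.017):dot([*(o+R@[g_,y]),.036],(255,255,0))
cv2.imwrite("pics/a6.png",im)
E
```

```text
[ 1.6 -2.1 37.2] [0.    0.001 0.008]
[ 1.6 -2.1 60.2] [0.    0.001 0.008]
5.4 [ 0.6765 -0.1626  0.0572] [-1.   0.5 -2.3] 0.511 29.999869465827942
```

View pics/a6.png

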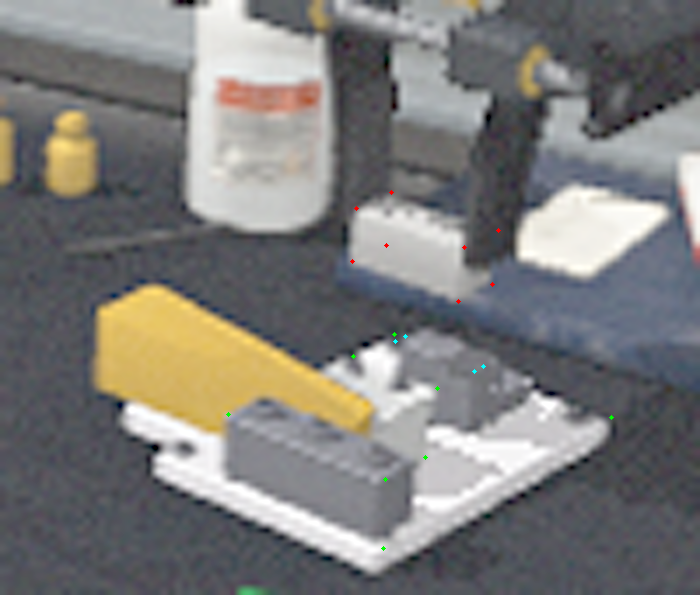

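The block hangs as predicted, within about 0.4 px. The clamp's predicted corners sit about 1 px above the actual plate and rail edges, so I refine the clamp pose with sub-pixel edge profiles in both views.

```bash
cat > edge.py <<'E'
from h import *
from scipy.ndimage import map_coordinates
from scipy.optimize import least_squares
tc=load("top");sc=load("scene")
T0=cv2.imread("pics/top0.png").mean(2);S0=cv2.imread("pics/scene0.png").mean(2)
for n,c in(("top",tc),("scene",sc)):print(n,"cam at",(-c["R"].T@c["t"]).round(3))
# edges: a,b (clamp frame xyz), outward normal in clamp xy
E=[("top","far",(.064,-.036,.01),(.064,.044,.01),(1,0)),("top","right",(-.06,-.044,.01),(.055,-.044,.01),(0,-1)),
("top","near",(-.072,-.036,.0),(-.072,.04,.0),(-1,0)),("top","left",(.01,.052,.01),(.055,.052,.01),(0,1)),
("scene","near",(-.072,-.036,0),(-.072,.04,0),(-1,0)),("scene","right",(-.06,-.044,0),(.055,-.044,0),(0,-1))]
def meas(p):
    R,o=pose2(p);out=[]
    for cn,en,a,b,nn in E:
        c,I=(tc,T0)if cn=="top"else(sc,S0);d=[]
        for f in np.linspace(0,1,15):
            q=np.array(a)*(1-f)+np.array(b)*f
            k=np.linspace(-.012,.012,97)
            P=np.array([[*(o+R@(q[:2]+np.array(nn)*u)),q[2]]for u in k])
            uv=w2px(c,P);v=map_coordinates(I,[uv[:,1],uv[:,0]],order=1)
            h=(v[:12].mean()+v[-12:].mean())/2
            if v[:12].mean()-v[-12:].mean()<40:continue
            i=np.where((v[:-1]>=h)&(v[1:]<h))[0]
            if len(i):d.append((k[i[-1]],f))
        out.append((cn,en,np.array(d)))
    return out
p=np.load("clamp.npy")
for cn,en,d in meas(p):
    if len(d):print(cn,en,len(d),"median off mm %.2f slope %.2f std %.2f"%(np.median(d[:,0])*1e3,np.polyfit(d[:,1],d[:,0],1)[0]*1e3,d[:,0].std()*1e3))
E
python3 edge.py
```

```text
top cam at [ 0.473 -0.066  1.022]
scene cam at [-0.319 -0.546  0.544]
top far 15 median off mm 2.50 slope 0.50 std 0.75
top right 15 median off mm 1.25 slope 1.59 std 0.56
top near 15 median off mm 2.50 slope -2.65 std 1.00
top left 15 median off mm 2.25 slope -0.24 std 0.17
scene near 15 median off mm -0.75 slope -0.58 std 0.59
scene right 15 median off mm -3.00 slope 0.26 std 0.63
```

Call:
servo_tool:
  commands:
    - [[0.6,1.5,-1.6,3,0,0,0.018],[0.6,1.5,-1.6,14,0,0,0.018],[0.6,1.5,-1.6,28,0,0,0.018],[0.6,1.5,-1.6,37,0,0,0.018],[0.6,1.5,-1.6,40,0,0,0.018]]

```text
time_s: 5.95
tcp_pos: [0.6741, -0.1662, 0.0219]
ee_rot: [[-0.973, 0.231, 0.006], [0.231, 0.973, -0.003], [-0.006, -0.002, -1.0]]
wrist_force: [-1.1, -0.4, 17.5]
gripper_width: 0.511
gripper_force: 30.0
```

```bash
python3 - <<'E'
from h import *
to((.6746,-.1638,-.003,-13.4))
E
```

```text
[ 0.2  2.5 24.9] [-0.002  0.006  0.001]
5.95 [ 0.6741 -0.1662  0.0219] [-1.1 -0.4 17.5] 0.511 30.016749501228333
```

```bash
python3 - <<'E'
from h import *
s=r.sense();print(s["moment"],s["wrist_force"],s["tcp_pos"],s["ee_rot"])
# top image: look for stop near face / jaw front edge along clamp x at several y
I=cv2.imread("pics/top0.png").mean(2);c=load("top");R,o=pose2(np.load("clamp.npy"))
from scipy.ndimage import map_coordinates
for y in(-.010,.0,.010):
  for z in(.01,.036):
    k=np.arange(-.016,.05,.002);uv=w2px(c,[[*(o+R@[u,y]),z]for u in k]);v=map_coordinates(I,[uv[:,1],uv[:,0]],order=1)
    print(y,z,dict(zip((k*1e3).astype(int).tolist(),v.astype(int).tolist())))
E
```

```text
[0.04524418 0.51051062 0.01086774] [-1.10774472 -0.426921   17.52096143] [ 0.67405033 -0.16623421  0.02192153] [[-0.97291139  0.23110681  0.0057511 ]
 [ 0.23109238  0.97292697 -0.00306838]
 [-0.00630452 -0.00165623 -0.99997875]]
-0.01 0.01 {-16: 228, -14: 204, -12: 184, -10: 180, -8: 203, -6: 221, -4: 226, -2: 212, 0: 206, 2: 209, 4: 228, 5: 242, 8: 251, 10: 254, 12: 254, 13: 251, 16: 243, 18: 191, 20: 144, 22: 110, 24: 117, 26: 126, 27: 132, 30: 135, 32: 132, 34: 126, 36: 119, 38: 116, 40: 115, 42: 116, 44: 122, 46: 122, 48: 119}
-0.01 0.036 {-16: 179, -14: 195, -12: 223, -10: 227, -8: 219, -6: 211, -4: 212, -2: 227, 0: 241, 2: 251, 4: 253, 5: 254, 8: 252, 10: 242, 12: 195, 13: 147, 16: 112, 18: 120, 20: 127, 22: 131, 24: 135, 26: 130, 27: 125, 30: 119, 32: 112, 34: 110, 36: 114, 38: 121, 40: 123, 42: 124, 44: 125, 46: 136, 48: 160}
0.0 0.01 {-16: 242, -14: 243, -12: 243, -10: 243, -8: 242, -6: 236, -4: 209, -2: 164, 0: 118, 2: 107, 4: 119, 5: 135, 8: 146, 10: 147, 12: 143, 13: 137, 16: 129, 18: 117, 20: 103, 22: 107, 24: 116, 26: 129, 27: 132, 30: 132, 32: 130, 34: 128, 36: 124, 38
[... 271 characters left out ...]
 123, 32: 118, 34: 112, 36: 101, 38: 97, 40: 100, 42: 111, 44: 125, 46: 138, 48: 154}
0.01 0.01 {-16: 204, -14: 188, -12: 172, -10: 178, -8: 208, -6: 231, -4: 242, -2: 245, 0: 245, 2: 246, 4: 248, 5: 247, 8: 247, 10: 247, 12: 247, 13: 241, 16: 221, 18: 185, 20: 139, 22: 117, 24: 114, 26: 123, 27: 128, 30: 131, 32: 132, 34: 129, 36: 126, 38: 126, 40: 123, 42: 129, 44: 141, 46: 144, 48: 142}
0.01 0.036 {-16: 165, -14: 198, -12: 223, -10: 239, -8: 242, -6: 244, -4: 245, -2: 247, 0: 246, 2: 247, 4: 247, 5: 246, 8: 241, 10: 223, 12: 182, 13: 137, 16: 115, 18: 111, 20: 123, 22: 129, 24: 132, 26: 132, 27: 128, 30: 126, 32: 125, 34: 130, 36: 142, 38: 152, 40: 154, 42: 146, 44: 139, 46: 135, 48: 155}
```

Call:
servo_tool:
  commands:
    - [[0.6,0,0,-10,0,0,0],[0.6,0,0,-20,0,0,0],[0.6,0,0,-22,0,0,0],[0.6,0,0,-22,0,0,0],[0.6,0,0,-22,0,0,0]]

```text
time_s: 6.45
tcp_pos: [0.6712, -0.1648, 0.0397]
ee_rot: [[-0.972, 0.233, -0.001], [0.233, 0.972, 0.0], [0.001, 0.0, -1.0]]
wrist_force: [0.3, -0.0, -1.2]
gripper_width: 0.508
gripper_force: 30.0
```

```bash
python3 - <<'E'
from h import *
s=r.sense();print(s["moment"],s["wrist_force"],s["tcp_pos"],s["ee_rot"])
E
```

```text
[-0.03985168  0.01811985  0.01372852] [ 0.29530478 -0.02588599 -1.17214036] [ 0.67115728 -0.16480819  0.03972944] [[-9.72409863e-01  2.33275444e-01 -1.27526569e-03]
 [ 2.33275215e-01  9.72410699e-01  3.26923880e-04]
 [ 1.31634531e-03  2.04161279e-05 -9.99999133e-01]]
```

The block landed on the jaw's top: the commanded pose was about 3 mm short, because I read the previous pose before it had settled. The stop's base shows at clamp x ≈ +17 mm, so I aim for mid-gap, clamp x ≈ +3 mm.

```bash
python3 - <<'E'
from h import *
p=np.load("clamp.npy");p[2]=np.radians(-13.2);np.save("clamp.npy",p)
R,o=pose2(p);s=r.sense()
print("now in clamp",(R.T@(s["tcp_pos"][:2]-o)*1e3).round(1))
n=o+R@[.003,.0005];print(n);to((*n,.018,-13.2))
E
```

```text
now in clamp [-0.4 -1.2]
[ 0.6748453  -0.16391578]
[-3.4  1.7 21.7] [ 0.    -0.001 -0.005]
6.45 [ 0.6712 -0.1648  0.0397] [ 0.3 -0.  -1.2] 0.508 29.997616410255432
```

Call:
servo_tool:
  commands:
    - [[0.6,-3.4,1.7,2,0,0,0],[0.6,-3.4,1.7,12,0,0,0],[0.6,-3.4,1.7,21,0,0,0],[0.6,-3.4,1.7,25,0,0,0],[0.6,-3.4,1.7,25,0,0,0]]

```text
time_s: 6.95
tcp_pos: [0.6747, -0.164, 0.0138]
ee_rot: [[-0.972, 0.233, -0.002], [0.233, 0.972, 0.0], [0.002, -0.0, -1.0]]
wrist_force: [-0.0, 0.4, -2.2]
gripper_width: 0.518
gripper_force: 30.0
```

```bash
python3 - <<'E'
from h import *
R,o=pose2(np.load("clamp.npy"));s=r.sense();n=o+R@[.003,.0005];to((*n,-.003,-13.2))
print((R.T@(s["tcp_pos"][:2]-o)*1e3).round(1),s["moment"])
E
```

```text
[-0.1  0.1 16.8] [-0.    -0.002 -0.005]
6.95 [ 0.6747 -0.164   0.0138] [-0.   0.4 -2.2] 0.518 29.997447431087494
[2.9 0.4] [-0.03881565 -0.05966325  0.02932378]
```

No contact, and the block is entering the gap. I continue down gently.

Call:
servo_tool:
  commands:
    - [[0.6,0,0,5,0,0,0],[0.6,0,0,10,0,0,0],[0.6,0,0,14,0,0,0],[0.6,0,0,17,0,0,0],[0.6,0,0,17,0,0,0]]

```text
time_s: 7.45
tcp_pos: [0.675, -0.164, -0.0023]
ee_rot: [[-0.972, 0.233, -0.001], [0.233, 0.972, 0.0], [0.001, -0.0, -1.0]]
wrist_force: [0.6, -0.4, -0.5]
gripper_width: 0.51
gripper_force: 30.0
```

Call:
servo_tool:
  commands:
    - [[0.6,0,0,1,0,0,0],[0.6,0,0,1,0,0,0],[0.4,0,0,1,0,0,0],[0.3,0,0,1,0,0,0],[0.3,0,0,1,0,0,0]]

```text
time_s: 7.95
tcp_pos: [0.6758, -0.1641, -0.002]
ee_rot: [[-0.972, 0.233, 0.001], [0.233, 0.972, -0.0], [-0.001, 0.0, -1.0]]
wrist_force: [0.3, -0.3, 0.0]
gripper_width: 0.67
gripper_force: 0.0
```

Call:
servo_tool:
  commands:
    - [[0.3,0,0,-5,0,0,0],[0.3,0,0,-20,0,0,0],[0.3,0,0,-45,0,0,0],[0.3,0,0,-75,0,0,0],[0.3,0,0,-85,0,0,0]]

```text
time_s: 8.45
tcp_pos: [0.6781, -0.1645, 0.088]
ee_rot: [[-0.973, 0.232, 0.008], [0.232, 0.973, -0.001], [-0.008, 0.0, -1.0]]
wrist_force: [-0.2, 0.1, 1.0]
gripper_width: 0.697
gripper_force: 0.0
```

```bash
python3 - <<'E'
from h import *
c=look("scene")
# clamp-tail and hammer targets
R,o=pose2(np.load("clamp.npy"))
g=lambda im:(255*(im/255.)**.6).astype(np.uint8)
a=g(crop(c,340,160,90,65,6));b=g(crop(c,220,150,90,65,6))[:, :260]
cv2.imwrite("pics/a7.png",np.hstack([a,b]))
print(o+R@[-.033,.103])
to((.557,.2160,.12,0))
E
```

```text
[ 0.66320242 -0.05590331]
[206.  341.9 -33.3] [-0.     0.009 -0.235]
8.5 [ 0.6782 -0.1645  0.0883] [0.3 0.3 1.4] 0.701 0.0
```

View pics/a7.png

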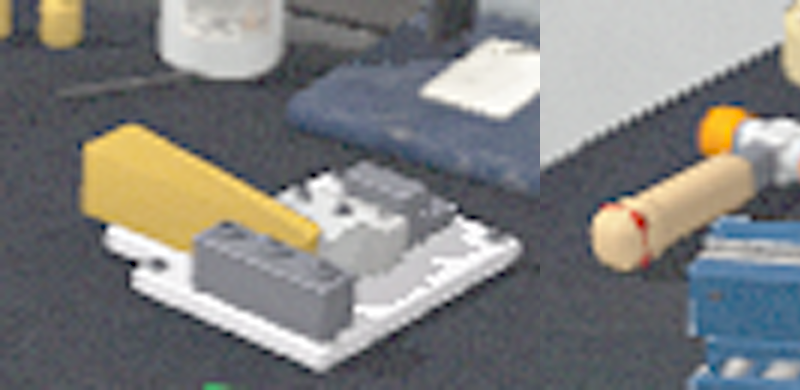

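The block sits in the gap between jaw and stop at crop (380,225), released, and the wedge is unmoved. Next I go to the mallet's handle.

Call:
servo_tool:
  commands:
    - [[0.3,15,25,-5,0,0,-0.02],[0.3,35,60,-10,0,0,-0.05],[0.3,57,95,-15,0,0,-0.08],[0.3,79,132,-20,0,0,-0.12],[0.3,100,168,-20,0,0,-0.15]]

```text
time_s: 9.0
tcp_pos: [0.6167, 0.0241, 0.1028]
ee_rot: [[-0.996, 0.084, 0.001], [0.084, 0.996, 0.0], [-0.001, 0.0, -1.0]]
wrist_force: [0.9, 0.4, 0.2]
gripper_width: 0.7
gripper_force: 0.0
```

Call:
servo_tool:
  commands:
    - [[0.3,20,35,0,0,0,-0.02],[0.3,42,71,0,0,0,-0.04],[0.3,64,107,0,0,0,-0.06],[0.3,82,137,0,0,0,-0.08],[0.3,90,150,0,0,0,-0.08]]

```text
time_s: 9.5
tcp_pos: [0.5388, 0.1819, 0.1022]
ee_rot: [[-1.0, 0.002, -0.001], [0.002, 1.0, 0.0], [0.001, 0.0, -1.0]]
wrist_force: [-0.3, 0.5, -0.8]
gripper_width: 0.704
gripper_force: 0.0
```

```bash
python3 - <<'E'
from h import *
I=cv2.cvtColor(cv2.imread("pics/top0.png"),cv2.COLOR_BGR2HSV);c=load("top")
roi=np.zeros(I.shape[:2],bool);roi[165:195,195:245]=1
m=roi&(I[...,0]<16)&(I[...,1]>150)&(I[...,2]>120)
for a,b in((195,220),(220,245)):
    q=m.copy();q[:,:a]=0;q[:,b:]=0;v,u=np.nonzero(q);print(len(u),px2w(c,[[u.mean(),v.mean()]],.015).round(4))
roi[:]=0;roi[192:224,208:235]=1
m=roi&(I[...,2]>110);v,u=np.nonzero(m);print(len(u),u.min(),u.max(),v.min(),v.max())
for w in range(193,224,6):
    q=u[v==w];print(w,px2w(c,[[q.mean(),w]],.015).round(4))
to((.557,.216,.06,-1))
E
```

```text
50 [[0.6159 0.2468 0.015 ]]
55 [[0.6154 0.1842 0.015 ]]
264 216 225 192 222
193 [[0.5782 0.2161 0.015 ]]
199 [[0.5615 0.2162 0.015 ]]
205 [[0.5449 0.2163 0.015 ]]
211 [[0.5282 0.2165 0.015 ]]
217 [[0.5116 0.2166 0.015 ]]
223 [[nan nan nan]]
[-18.1  34.1  42.2] [ 0.    -0.001  0.015]
9.5 [0.5388 0.1819 0.1022] [-0.3  0.5 -0.8] 0.704 0.0<stdin>:10: RuntimeWarning: Mean of empty slice.
  ret = ret.dtype.type(ret / rcount)
```

Call:
servo_tool:
  commands:
    - [[0.3,-12,20,10,0,0,0.008],[0.3,-18.5,34,40,0,0,0.008],[0.3,-18.5,34,75,0,0,0.008],[0.3,-18.5,34,95,0,0,0.008],[0.3,-18.5,34,95,0,0,0.008]]

```text
time_s: 10.0
tcp_pos: [0.5567, 0.2116, 0.0037]
ee_rot: [[-1.0, 0.015, -0.007], [0.015, 1.0, -0.004], [0.007, -0.004, -1.0]]
wrist_force: [0.0, 0.0, 0.3]
gripper_width: 0.701
gripper_force: 0.0
```

```bash
python3 - <<'E'
from h import *
to((.5575,.216,-.014,-.5))
E
```

```text
[-0.8  4.5 17.7] [-0.004 -0.007 -0.006]
10.0 [0.5567 0.2116 0.0037] [0.  0.  0.3] 0.701 0.0
```

Call:
servo_tool:
  commands:
    - [[0.3,0,2,6,0,0,0],[0.3,0,2,12,0,0,0],[0.3,0,2,18,0,0,0],[0.3,0,2,20,0,0,0],[0.3,0,2,20,0,0,0]]

```text
time_s: 10.5
tcp_pos: [0.5591, 0.2156, -0.0125]
ee_rot: [[-1.0, 0.013, 0.0], [0.013, 1.0, 0.0], [-0.0, 0.0, -1.0]]
wrist_force: [0.1, 0.9, -0.2]
gripper_width: 0.701
gripper_force: 0.0
```

Call:
servo_tool:
  commands:
    - [[0.3,1,0,1,0,0,0],[0.3,1,0,2.5,0,0,0],[0.9,1,0,2.5,0,0,0],[0.9,1,0,2.5,0,0,0],[0.9,1,0,2.5,0,0,0]]

```text
time_s: 11.0
tcp_pos: [0.5583, 0.2157, -0.0149]
ee_rot: [[-1.0, 0.013, 0.0], [0.013, 1.0, 0.0], [-0.0, 0.0, -1.0]]
wrist_force: [-0.9, -0.3, 0.5]
gripper_width: 0.51
gripper_force: 0.0
```

Call:
servo_tool:
  commands:
    - [[0.9,0,0,0,0,0,0],[0.9,0,0,0,0,0,0],[0.9,0,0,0,0,0,0],[0.9,0,0,0,0,0,0],[0.9,0,0,0,0,0,0]]

```text
time_s: 11.5
tcp_pos: [0.5582, 0.2157, -0.0151]
ee_rot: [[-1.0, 0.013, 0.0], [0.013, 1.0, 0.0], [-0.0, 0.0, -1.0]]
wrist_force: [-0.1, 0.0, -0.1]
gripper_width: 0.228
gripper_force: 30.0
```

```bash
python3 - <<'E'
from h import *
R,o=pose2(np.load("clamp.npy"))
print("head off from tcp",.6155-r.sense()["tcp_pos"][0])
# tail refine via brass mask thick-end in top image
h=o+R@[-.033-.0573,.103+.038+.03];print(h);to((*h,.03,-13.2),(.557,.216,.03,-.5))
E
```

```text
head off from tcp 0.057323283434299155
[0.62294421 0.02338456]
[ -67.3 -191.4  -45.1] [0.    0.    0.217]
[  1.2   0.3 -45.1] [ 0.     0.    -0.004]
11.5 [ 0.5582  0.2157 -0.0151] [-0.1  0.  -0.1] 0.228 30.000442564487457
```

Mallet held: 19.8 mm opening, 30 N. I carry it to 30 mm behind the wedge's tail.

Call:
servo_tool:
  commands:
    - [[0.9,0,0,-15,0,0,0],[0.9,-5,-10,-35,0,0,0.02],[0.9,-18,-45,-45,0,0,0.06],[0.9,-32,-85,-45,0,0,0.11],[0.9,-46,-125,-45,0,0,0.16]]

```text
time_s: 12.0
tcp_pos: [0.6019, 0.089, 0.0295]
ee_rot: [[-0.985, 0.174, -0.002], [0.174, 0.985, 0.0], [0.002, -0.0, -1.0]]
wrist_force: [-0.2, -0.6, -3.4]
gripper_width: 0.226
gripper_force: 30.0
```

Call:
servo_tool:
  commands:
    - [[0.9,-15,-30,0,0,0,0.05],[0.9,-20,-45,5,0,0,0.057],[0.9,-26,-60,15,0,0,0.057],[0.9,-26,-60,20,0,0,0.057],[0.9,-26,-60,20,0,0,0.057]]

```text
time_s: 12.5
tcp_pos: [0.6162, 0.0265, 0.0079]
ee_rot: [[-0.974, 0.228, -0.004], [0.228, 0.974, -0.001], [0.004, -0.001, -1.0]]
wrist_force: [-0.0, -0.5, -2.9]
gripper_width: 0.221
gripper_force: 30.0
```

```bash
cat >> h.py <<'E'
def ham():
    R,o=pose2(np.load("clamp.npy"));s=r.sense();q=R.T@(s["tcp_pos"][:2]-o)
    print("head in clamp mm",((q+[.0573,0])*1e3).round(1),"z",round((s["tcp_pos"][2]+.0281)*1e3,1),"yaw",np.degrees(np.arctan2(-s["ee_rot"][0,1],s["ee_rot"][1,1])).round(2),"f clamp",(R.T@s["wrist_force"][:2]).round(1),s["wrist_force"][2].round(1),"mom",s["moment"].round(2),s["time_s"],s["gripper_force"])
E
python3 - <<'E'
from h import *
ham()
# brass mask in top image before: tail edge
I=cv2.cvtColor(cv2.imread("pics/top0.png"),cv2.COLOR_BGR2HSV);c=load("top");R,o=pose2(np.load("clamp.npy"))
m=(I[...,0]>13)&(I[...,0]<30)&(I[...,1]>110)&(I[...,2]>90);m[:145]=0;m[178:]=0;m[:,:305]=0;m[:,370:]=0
v,u=np.nonzero(m);q=(px2w(c,np.c_[u,v],.04)[:,:2]-o)@R*1e3
print(len(u),"y max",np.sort(q[:,1])[-6:].round(1));k=q[:,1]>q[:,1].max()-8;print("x at tail",q[k,0].min().round(1),q[k,0].max().round(1))
E
```

```text
head in clamp mm [-40.3 172.5] z 36.0 yaw -13.19 f clamp [ 0.1 -0.5] -2.9 mom [ 0.01  0.13 -0.03] 12.5 29.99950736761093
388 y max [104.7 105.1 105.2 105.6 105.7 106.3]
x at tail -52.0 -12.7
```

Call:
servo_tool:
  commands:
    - [[0.9,-4,0,3,0,0,0],[0.9,-7,0,8,0,0,0],[0.9,-7,0,11,0,0,0],[0.9,-7,0,11,0,0,0],[0.9,-7,0,11,0,0,0]]

```text
time_s: 13.0
tcp_pos: [0.6245, 0.0251, -0.0011]
ee_rot: [[-0.974, 0.228, -0.0], [0.228, 0.974, -0.0], [0.0, -0.0, -1.0]]
wrist_force: [-0.9, 0.9, -3.2]
gripper_width: 0.226
gripper_force: 30.0
```

```bash
python3 -c "
from h import *
ham()"
```

```text
head in clamp mm [-31.9 173.1] z 27.0 yaw -13.17 f clamp [-1.1  0.6] -3.2 mom [ 0.01  0.16 -0.04] 13.0 29.999406337738037
```

Call:
servo_tool:
  commands:
    - [[0.9,0,-10,1.5,0,0,0],[0.9,0,-19,1.5,0,0,0],[0.9,0,-24,1.5,0,0,0],[0.9,0,-28,1.5,0,0,0],[0.9,0,-32,1.5,0,0,0]]

```text
time_s: 13.5
tcp_pos: [0.6173, -0.0068, -0.0024]
ee_rot: [[-0.974, 0.229, 0.0], [0.229, 0.974, 0.0], [-0.0, 0.0, -1.0]]
wrist_force: [-0.2, 1.3, -3.2]
gripper_width: 0.223
gripper_force: 30.0
```

Call:
servo_tool:
  commands:
    - [[0.9,0,-3,0,0,0,0],[0.9,0,-6,0,0,0,0],[0.9,0,-9,0,0,0,0],[0.9,0,-10,0,0,0,0],[0.9,0,-10,0,0,0,0]]

```text
time_s: 14.0
tcp_pos: [0.615, -0.0161, -0.0026]
ee_rot: [[-0.974, 0.228, -0.0], [0.228, 0.974, -0.0], [0.0, -0.0, -1.0]]
wrist_force: [-0.2, -0.8, -3.5]
gripper_width: 0.227
gripper_force: 30.0
```

```bash
python3 -c "
from h import *
ham()"
```

```text
head in clamp mm [-31.7 130.7] z 25.5 yaw -13.19 f clamp [-0.  -0.8] -3.5 mom [-0.02  0.09  0.01] 14.0 29.999442100524902
```

Call:
servo_tool:
  commands:
    - [[0.9,0,4,0,0,0,0],[0.9,0,8,0,0,0,0],[0.9,0,10,0,0,0,0],[0.9,0,10,0,0,0,0],[0.9,0,10,0,0,0,0]]

```text
time_s: 14.5
tcp_pos: [0.6172, -0.0061, -0.0026]
ee_rot: [[-0.974, 0.228, -0.0], [0.228, 0.974, -0.0], [0.0, -0.0, -1.0]]
wrist_force: [0.3, -0.4, -3.2]
gripper_width: 0.223
gripper_force: 30.0
```

```bash
cat >> h.py <<'E'
def wedge():
    "least wedge y (clamp, mm) seen: tail and tip of brass mask in the scene picture, along the top edge at z .04"
    R,o=pose2(np.load("clamp.npy"));c=load("scene")
    out=[]
    for im in(cv2.imread("pics/scene0.png"),r.capture("scene")["pixels"][:,:,::-1].copy()):
        I=cv2.cvtColor(im,cv2.COLOR_BGR2HSV);m=(I[...,0]>15)&(I[...,0]<28)&(I[...,1]>120)&(I[...,2]>80);m[:175]=0;m[215:]=0;m[:,:340]=0;m[:,420:]=0
        v,u=np.nonzero(m);out.append((len(u),u.min(),u.max(),round(u.mean(),1),round(v.mean(),1),[round(np.percentile(u,k),1) for k in(2,98)]))
    print(out,"px per mm along y:",((w2px(c,[[*(o+R@[-.033,.10]),.025]])-w2px(c,[[*(o+R@[-.033,.0]),.025]]))/100).round(3))
E
python3 -c "
from h import *
ham();wedge()"
```

```text
head in clamp mm [-31.8 141. ] z 25.5 yaw -13.18 f clamp [ 0.4 -0.3] -3.2 mom [-0.03  0.11 -0.  ] 14.5 29.999366104602814
[(459, np.int64(353), np.int64(392), np.float64(369.1), np.float64(191.7), [np.float64(354.0), np.float64(390.8)]), (424, np.int64(356), np.int64(395), np.float64(372.0), np.float64(192.7), [np.float64(357.0), np.float64(394.0)])] px per mm along y: [[-0.316 -0.129]]
```

The wedge advanced about 9.5 mm and the mallet is drawn clear. I continue with light taps.

Call:
servo_tool:
  commands:
    - [[0.9,0,-7,0,0,0,0],[0.9,0,-11,0,0,0,0],[0.9,0,-15,0,0,0,0],[0.9,0,-18,0,0,0,0],[0.9,0,-20,0,0,0,0]]

```text
time_s: 15.05
tcp_pos: [0.6126, -0.0261, -0.0025]
ee_rot: [[-0.974, 0.229, -0.0], [0.229, 0.974, 0.0], [0.0, 0.0, -1.0]]
wrist_force: [-0.0, 1.2, -2.6]
gripper_width: 0.223
gripper_force: 30.0
```

Call:
servo_tool:
  commands:
    - [[0.9,0,5,0,0,0,0],[0.9,0,8,0,0,0,0],[0.9,0,4,0,0,0,0],[0.9,0,0,0,0,0,0],[0.9,0,-3,0,0,0,0]]

```text
time_s: 15.55
tcp_pos: [0.6119, -0.0288, -0.0026]
ee_rot: [[-0.974, 0.228, 0.0], [0.228, 0.974, 0.0], [0.0, 0.0, -1.0]]
wrist_force: [0.2, 2.4, -3.5]
gripper_width: 0.227
gripper_force: 30.0
```

Call:
servo_tool:
  commands:
    - [[0.9,0,-3,0,0,0,0],[0.9,0,-5,0,0,0,0],[0.9,0,0,0,0,0,0],[0.9,0,8,0,0,0,0],[0.9,0,8,0,0,0,0]]

```text
time_s: 16.05
tcp_pos: [0.6145, -0.0198, -0.0024]
ee_rot: [[-0.974, 0.227, 0.001], [0.227, 0.974, 0.0], [-0.001, 0.0, -1.0]]
wrist_force: [0.6, -0.3, -2.8]
gripper_width: 0.224
gripper_force: 30.0
```

```bash
python3 -c "
from h import *
ham();wedge()"
```

```text
head in clamp mm [-31.3 127. ] z 25.7 yaw -13.12 f clamp [ 0.6 -0.2] -2.8 mom [ 0.08  0.08 -0.03] 16.05 29.99956101179123
[(459, np.int64(353), np.int64(392), np.float64(369.1), np.float64(191.7), [np.float64(354.0), np.float64(390.8)]), (413, np.int64(362), np.int64(402), np.float64(379.2), np.float64(195.3), [np.float64(362.2), np.float64(401.0)])] px per mm along y: [[-0.316 -0.129]]
```

Call:
servo_tool:
  commands:
    - [[0.9,0,-8,0,0,0,0],[0.9,0,-13,0,0,0,0],[0.9,0,-16,0,0,0,0],[0.9,0,-18,0,0,0,0],[0.9,0,-20,0,0,0,0]]

```text
time_s: 16.6
tcp_pos: [0.6093, -0.0405, -0.0025]
ee_rot: [[-0.974, 0.228, 0.0], [0.228, 0.974, 0.0], [-0.0, 0.0, -1.0]]
wrist_force: [-0.9, 1.5, -3.7]
gripper_width: 0.224
gripper_force: 30.0
```

Call:
servo_tool:
  commands:
    - [[0.9,0,4,0,0,0,0],[0.9,0,6,0,0,0,0],[0.9,0,2,0,0,0,0],[0.9,0,-1,0,0,0,0],[0.9,0,-3,0,0,0,0]]

```text
time_s: 17.1
tcp_pos: [0.6086, -0.0433, -0.0026]
ee_rot: [[-0.974, 0.228, 0.0], [0.228, 0.974, 0.0], [-0.0, 0.0, -1.0]]
wrist_force: [0.4, 1.6, -3.3]
gripper_width: 0.226
gripper_force: 30.0
```

Call:
servo_tool:
  commands:
    - [[0.9,0,-2,0,0,0,0],[0.9,0,3,0,0,0,0],[0.9,0,6,0,0,0,0],[0.9,0,6,0,0,0,0],[0.9,0,6,0,0,0,0]]

```text
time_s: 17.6
tcp_pos: [0.6099, -0.0375, -0.0026]
ee_rot: [[-0.974, 0.228, -0.0], [0.228, 0.974, -0.0], [0.0, -0.0, -1.0]]
wrist_force: [0.1, -0.4, -3.5]
gripper_width: 0.223
gripper_force: 30.0
```

```bash
python3 -c "
from h import *
ham();wedge()"
```

```text
head in clamp mm [-31.8 108.7] z 25.5 yaw -13.19 f clamp [ 0.2 -0.4] -3.5 mom [-0.01  0.09  0.03] 17.6 29.999404549598694
[(459, np.int64(353), np.int64(392), np.float64(369.1), np.float64(191.7), [np.float64(354.0), np.float64(390.8)]), (420, np.int64(341), np.int64(405), np.float64(384.3), np.float64(197.4), [np.float64(366.0), np.float64(405.0)])] px per mm along y: [[-0.316 -0.129]]
```

Call:
servo_tool:
  commands:
    - [[0.9,0,-4,0,0,0,0],[0.9,0,-7,0,0,0,0],[0.9,0,-9,0,0,0,0],[0.9,0,-10.5,0,0,0,0],[0.9,0,-12,0,0,0,0]]

```text
time_s: 18.15
tcp_pos: [0.6079, -0.0453, -0.0025]
ee_rot: [[-0.974, 0.226, 0.002], [0.226, 0.974, 0.004], [-0.001, 0.005, -1.0]]
wrist_force: [-1.4, 18.8, -2.7]
gripper_width: 0.227
gripper_force: 30.3
```

Call:
servo_tool:
  commands:
    - [[0.9,0,3,0,0,0,0],[0.9,0,5,0,0,0,0],[0.9,0,1,0,0,0,0],[0.9,0,-1,0,0,0,0],[0.9,0,-2.5,0,0,0,0]]

```text
time_s: 18.65
tcp_pos: [0.6076, -0.0468, -0.0024]
ee_rot: [[-0.974, 0.226, 0.003], [0.226, 0.974, 0.005], [-0.002, 0.006, -1.0]]
wrist_force: [-2.8, 22.4, -0.0]
gripper_width: 0.231
gripper_force: 30.8
```

```bash
python3 -c "
from h import *
ham()"
```

```text
head in clamp mm [-31.9  99.1] z 25.7 yaw -13.05 f clamp [-7.8 21.1] -0.0 mom [6.6  0.66 0.71] 18.65 30.847637057304382
```

The wedge has bitten at about 22 N. I draw clear now.

Call:
servo_tool:
  commands:
    - [[0.9,0,4,0,0,0,0],[0.9,0,8,0,0,0,0],[0.9,0,12,0,0,0,0],[0.9,0,12,0,0,0,0],[0.9,0,12,0,0,0,0]]

```text
time_s: 19.15
tcp_pos: [0.6091, -0.0406, -0.0027]
ee_rot: [[-0.973, 0.229, -0.001], [0.229, 0.973, -0.0], [0.001, -0.0, -1.0]]
wrist_force: [0.3, -0.1, -4.4]
gripper_width: 0.224
gripper_force: 29.9
```

```bash
python3 -c "
from h import *
ham();wedge()"
```

```text
head in clamp mm [-31.9 105.6] z 25.4 yaw -13.24 f clamp [0.3 0. ] -4.4 mom [-0.01  0.06  0.01] 19.15 29.915324449539185
[(459, np.int64(353), np.int64(392), np.float64(369.1), np.float64(191.7), [np.float64(354.0), np.float64(390.8)]), (420, np.int64(340), np.int64(406), np.float64(384.5), np.float64(197.6), [np.float64(366.0), np.float64(405.0)])] px per mm along y: [[-0.316 -0.129]]
```

Now a firm check tap at about 17 N to see whether the wedge still moves, then draw well clear.

Call:
servo_tool:
  commands:
    - [[0.9,0,3,0,0,0,0],[0.9,0,3,0,0,0,0],[0.9,0,3,0,0,0,0],[0.9,0,0,0,0,0,0],[0.9,0,-4,0,0,0,0]]

```text
time_s: 19.7
tcp_pos: [0.6085, -0.0439, -0.0026]
ee_rot: [[-0.974, 0.228, -0.0], [0.228, 0.974, -0.0], [0.0, -0.0, -1.0]]
wrist_force: [-0.7, -0.7, -3.8]
gripper_width: 0.228
gripper_force: 29.9
```

Call:
servo_tool:
  commands:
    - [[0.9,0,-2,0,0,0,0],[0.9,0,-4,0,0,0,0],[0.9,0,-5.5,0,0,0,0],[0.9,0,-6.5,0,0,0,0],[0.9,0,-6.5,0,0,0,0]]

```text
time_s: 20.2
tcp_pos: [0.6078, -0.046, -0.0024]
ee_rot: [[-0.974, 0.226, 0.003], [0.226, 0.974, 0.004], [-0.002, 0.005, -1.0]]
wrist_force: [-2.1, 15.1, -1.4]
gripper_width: 0.227
gripper_force: 30.3
```

```bash
python3 -c "
from h import *
ham()"
```

```text
head in clamp mm [-31.9 100. ] z 25.7 yaw -13.05 f clamp [-5.5 14.3] -1.4 mom [4.61 0.55 0.52] 20.2 30.273858904838562
```

Call:
servo_tool:
  commands:
    - [[0.9,0,4,0,0,0,0],[0.9,0,9,0,0,0,0],[0.9,0,15,0,0,0,0],[0.9,0,20,0,0,0,0],[0.9,0,20,0,0,0,0]]

```text
time_s: 20.7
tcp_pos: [0.6117, -0.0304, -0.0026]
ee_rot: [[-0.974, 0.228, 0.0], [0.228, 0.974, -0.0], [-0.0, -0.0, -1.0]]
wrist_force: [-0.7, 0.6, -3.3]
gripper_width: 0.228
gripper_force: 29.9
```

```bash
python3 -c "
from h import *
ham();wedge()"
```

```text
head in clamp mm [-31.6 116.1] z 25.5 yaw -13.17 f clamp [-0.8  0.4] -3.3 mom [0.01 0.11 0.02] 20.7 29.915522038936615
[(459, np.int64(353), np.int64(392), np.float64(369.1), np.float64(191.7), [np.float64(354.0), np.float64(390.8)]), (414, np.int64(357), np.int64(406), np.float64(384.8), np.float64(197.6), [np.float64(366.0), np.float64(405.0)])] px per mm along y: [[-0.316 -0.129]]
```

A 15 N tap no longer moves the wedge: same stop position, and unchanged in the image. I put the mallet down clear of the clamp.

Call:
servo_tool:
  commands:
    - [[0.9,0,20,-3,0,0,0],[0.9,10,50,-5,0,0,0],[0.9,25,85,-5,0,0,0],[0.9,45,115,-3,0,0,0],[0.9,50,130,0,0,0,0]]

```text
time_s: 21.25
tcp_pos: [0.5915, 0.1094, -0.0024]
ee_rot: [[-0.974, 0.226, -0.0], [0.226, 0.974, 0.0], [0.001, 0.0, -1.0]]
wrist_force: [0.1, -0.2, -3.1]
gripper_width: 0.225
gripper_force: 29.9
```

Call:
servo_tool:
  commands:
    - [[0.9,0,0,0,0,0,0],[0.9,0,0,5,0,0,0],[0.9,0,0,9,0,0,0],[0.9,0,0,11,0,0,0],[0.9,0,0,11,0,0,0]]

```text
time_s: 21.75
tcp_pos: [0.5924, 0.1062, -0.0142]
ee_rot: [[-0.973, 0.23, -0.001], [0.23, 0.973, -0.001], [0.001, -0.001, -1.0]]
wrist_force: [0.1, -0.1, -2.6]
gripper_width: 0.227
gripper_force: 29.9
```

```bash
python3 -c "
from h import *
ham()"
```

```text
head in clamp mm [-81.6 244.7] z 13.9 yaw -13.28 f clamp [ 0.1 -0.1] -2.6 mom [-0.04  0.08  0.06] 21.75 29.915499687194824
```

Call:
servo_tool:
  commands:
    - [[0.9,0,0,1,0,0,0],[0.9,0,0,1,0,0,0],[0.6,0,0,1,0,0,0],[0.3,0,0,1,0,0,0],[0.3,0,0,1,0,0,0]]

```text
time_s: 22.25
tcp_pos: [0.5933, 0.1077, -0.0138]
ee_rot: [[-0.974, 0.228, 0.002], [0.228, 0.974, 0.001], [-0.002, 0.001, -1.0]]
wrist_force: [-0.8, 0.3, 0.1]
gripper_width: 0.414
gripper_force: 0.0
```

Call:
servo_tool:
  commands:
    - [[0.3,0,0,0,0,0,0],[0.3,0,0,-10,0,0,0],[0.3,0,0,-35,0,0,0],[0.3,0,0,-70,0,0,0],[0.3,0,0,-100,0,0,0]]

```text
time_s: 22.75
tcp_pos: [0.5929, 0.1074, 0.0878]
ee_rot: [[-0.974, 0.228, 0.001], [0.228, 0.974, 0.0], [-0.001, 0.0, -1.0]]
wrist_force: [-0.1, 0.4, 0.3]
gripper_width: 0.694
gripper_force: 0.0
```

Call:
servo_tool:
  commands:
    - [[0.3,0,0,-20,0,0,0],[0.3,0,0,-20,0,0,0],[0.3,0,0,-20,0,0,0],[0.3,0,0,-20,0,0,0],[0.3,0,0,-20,0,0,0]]

```text
time_s: 23.25
tcp_pos: [0.5918, 0.1071, 0.1042]
ee_rot: [[-0.974, 0.228, -0.002], [0.228, 0.974, -0.001], [0.002, -0.001, -1.0]]
wrist_force: [-0.9, -0.1, -1.4]
gripper_width: 0.7
gripper_force: 0.0
```

```bash
python3 - <<'E'
from h import *
c=look("scene");I=cv2.cvtColor(c["pixels"],cv2.COLOR_RGB2HSV)
m=((I[...,0]<14)&(I[...,1]>180)&(I[...,2]>120)).astype(np.uint8);m[:150]=0;m[230:]=0
n,_,st,ce=cv2.connectedComponentsWithStats(m)
for i in range(1,n):
    if st[i,4]>15:print(st[i],ce[i].round(1))
R,o=pose2(np.load("clamp.npy"));h=o+R@[-.0816,.2447];print(h,w2px(c,[[*(h+R@[0,.03]),.013],[*(h-R@[0,.03]),.013]]))
wedge();print(r.sense()["gripper_width"],r.sense()["tcp_pos"])
E
```

```text
[585 150  12   4  25] [590.6 151.4]
[440 174   6  10  31] [442.5 178.4]
[297 221  22   9 130] [307.2 225.8]
[0.64824381 0.09315068] [[296.80855409 176.90151538]
 [312.41546653 183.67973626]]
[(459, np.int64(353), np.int64(392), np.float64(369.1), np.float64(191.7), [np.float64(354.0), np.float64(390.8)]), (413, np.int64(366), np.int64(406), np.float64(384.9), np.float64(197.6), [np.float64(366.0), np.float64(405.0)])] px per mm along y: [[-0.316 -0.129]]
0.6995277912703849 [0.5920815  0.10716748 0.10438587]
```

```bash
python3 - <<'E'
from h import *
I=cv2.cvtColor(load("scene")["pixels"],cv2.COLOR_RGB2HSV)
m=((I[...,0]<20)&(I[...,1]>150)&(I[...,2]>90)).astype(np.uint8);m[:160]=0;m[215:]=0;m[:,:230]=0;m[:,335:]=0
n,_,st,ce=cv2.connectedComponentsWithStats(m)
for i in range(1,n):
    if st[i,4]>4:print(st[i],ce[i].round(1))
t=look("top");I=cv2.cvtColor(t["pixels"],cv2.COLOR_RGB2HSV)
m=((I[...,0]<20)&(I[...,1]>150)&(I[...,2]>90)).astype(np.uint8);m[:140]=0;m[230:]=0;m[:,:190]=0;m[:,310:]=0
n,_,st,ce=cv2.connectedComponentsWithStats(m)
for i in range(1,n):
    if st[i,4]>4:print("top",st[i],px2w(t,[ce[i]],.013).round(3))
E
```

```text
[290 172  11   9  49] [294.  175.7]
[306 179  12  11  93] [311.7 183.9]
top [251 202   3   3   5] [[0.548 0.129 0.013]]
top [258 204   3   2   6] [[0.543 0.11  0.013]]
```

The mallet's faces appear at (294,176) and (312,184), where they are expected for a mallet lying flat. I hand in.

```bash
python3 -c "
from station import r
print(r.finish_job())"
```

```text
the job is handed in; nothing more can be done
None
```

I handed the job in at about 23 s: the block is in the gap, the wedge was tapped in until a 15 N tap no longer moved it, and the mallet lies flat clear of the clamp. I couldn't measure the jaw's 25 N hold on the block directly, and the hand-in returned no verdict.

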